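Lay out the gear set in the kit tray in assembly order

ROBOT

A 7-joint arm with a two-finger parallel gripper is mounted at the origin on the work surface. World frame = base frame: x ahead of the robot, y to its left, z up, the work surface at z = 0. Lengths are in mm, angles in rad, forces in N, time in s.
With the tool pointing down it reaches from about 400 to 875 mm from the base axis. Payload 4.4 kg.
Tool frame: the origin (TCP) lies at the very end of the fingers, on their centre line; the grasp point (between the pads) lies 19 mm behind it (ctrl.grip_point_offset is the distance from the TCP to the grasp point, in mm); z points along the fingers, y is the line along which they close (so a half turn about z gives the same grasp; the last joint's range is limited). The gripper opens to 85 mm and grips with 20 to 120 N. Pads are 22 mm wide; open, the fingers measure 114 mm over their backs; the gripper's body (76 mm by 85 mm) begins 54 mm behind the grasp point. The pads swing forward as they close: fully open they stand 13 mm farther back than shut.
Start: joints at [-1.386, 0.628, 0.038, 1.517, -0.027, 0.996, -0.02], TCP at [161.291, 629.685, 231.313] pointing down, gripper open.
Joint ranges: [-3.06, 3.06], [-0.37, 2.12], [-1.25, 1.32], [0.18, 2.47], [-1.1, 4.24], [0.23, 1.98], [-2.94, 2.94]. Speed limits (rad/s): [2.57, 2.57, 3.14, 3.14, 3.14, 3.14, 3.14].

INTERFACE

Orientations are given as [roll, pitch, yaw] about the fixed x, y, z axes, in that order (R = Rz(yaw) Ry(pitch) Rx(roll)).
In Python, from cell import ctrl gives the robot as it stands.
- The arm moves only by the tool jog_arm, never from a script. Its argument "increments" is one flat list of numbers, 7 for each row, row after row: the finger opening in cm, from 0 to 8.54, then the shift along the tool's x, y, z in cm, then the turn, a rotation vector about the tool's x, y, z in degrees. In form: [fingers, x, y, z, rx, ry, rz, fingers, x, y, z, rx, ry, rz, ...]. A call has 1 to 20 rows; each row is the pose to reach, as a shift and turn from the pose commanded when the call began, along the tool's axes at that moment; what a row does not reach only later rows make up. A row lasts 1/10 s, in which the tool goes at most 50 mm and 8.59 degrees, less where a joint would pass 70% of its speed; a pose out of reach is approached as far as the arm can. A call with a gripper value outside its range is refused whole. The fingers move at their own pace and stop on an object; the grip force is fixed at half the most. Time passes only in rows, so rows that repeat a pose let the fingers close. It gives the time, the measured TCP pose, the force, the opening and the grip force at its end, in the units of the state.
- ctrl.read_state(): the state, without advancing time (a new reading comes with each control period).
- ctrl.get_image(name): name is "side" or "top"; returns the picture (384x512x3 uint8, red, green, blue); there is no depth.
- ctrl.camera_params(name): a dict with "fx", "fy", "cx", "cy" (pixels), "extrinsics" (4x4, takes a point from world to camera coordinates). Camera axes: x right, y down, z forward; pixel columns grow to the right and rows downward; lengths in mm; the calibration is good to about 2 mm. A picture is of the moment at which its call begins. camera_params takes no time and is no camera call.
- ctrl.finish_job(): hands the job in; it is judged then, once.
The state is a dict: "clock": time; "qpos": joint angles; "qd": joint speeds; "tau": joint torques, N m; "eef_pos": TCP position; "tool_rot": TCP orientation; "force": force on the tool from outside, world axes, zero at the start; "torque": the same for the moment, N m; "width": finger opening in mm; "gripper_force": force on a finger pad.
Only numpy, scipy, OpenCV 4.12 (cv2) and the standard library are available. Lean on these libraries where they do the work, as an engineer would, in place of code of your own. Each camera call takes 0.05 s, during which the arm holds its last target. There are 200 camera calls.

TASK

Pick the three toothed gears out from the parts on the bench and lay them flat, each in the middle of its own bay of the grey kit tray, in the order they will be fitted: the largest in the bay next to the open gearbox housing, the medium one in the middle bay, the smallest in the bay farthest from the housing. Set them down, do not drop them, and leave the smooth bearings lying where they are.

Things in the scene. Friction and masses are not known exactly. Their poses are not given: they have to be found in the camera images.
- gear_large_c (a point): Centre (half-way up) of the large gear: a loose toothed spur gear of plain steel lying flat on the bench, 68 mm across the tooth tips, 28 mm thick, small dark bore in the middle, about 550 g. Its z axis is the gear's axis; grip it across the teeth, any yaw. The centre is 14 mm above what it lies on.
- gear_medium_c (a point): Centre (half-way up) of the medium gear: a loose toothed spur gear of plain steel lying flat on the bench, 54 mm across the tooth tips, 28 mm thick, small dark bore in the middle, about 350 g. Its z axis is the gear's axis; grip it across the teeth, any yaw. The centre is 14 mm above what it lies on.
- gear_small_c (a point): Centre (half-way up) of the small gear: a loose toothed spur gear of plain steel lying flat on the bench, 40 mm across the tooth tips, 28 mm thick, small dark bore in the middle, about 200 g. Its z axis is the gear's axis; grip it across the teeth, any yaw. The centre is 14 mm above what it lies on.
- tray: Shallow grey kit tray with pale rim and ribs, fixed to the bench, 138 mm (its x) by 294 mm (its y), three square-cornered bays in a row along its y, parted by two low ribs. Origin: centre of its underside. Bay centres lie at y = -97.5, 0 and +97.5 mm, x = 0. Each bay is 130 mm (x) by about 93 mm (y) inside; its floor is 4 mm above the bench, and rim and ribs stand 9 mm above the bench (5 mm above the floor). A gear lying in a bay has its centre 18 mm above the bench.
- housing: Open gearbox housing half, cast aluminium box about 130 by 108 mm, 52 mm high with a shaft seat inside, fixed to the bench beyond one end of the tray (either end: +y or -y of the tray, about 250 to 265 mm from the tray's centre). Origin: centre of its underside. It tells which end of the tray the order starts from.
- plates: Pile of round steel clutch plates, 96 mm across, 41 mm high, fixed, beyond the other end of the tray. Origin: centre of its underside. Not part of the job.
- bearing_a_c (a point): Centre of a loose smooth steel ball bearing (no teeth, wide dark bore and a dark groove), 62 mm across, 18 mm thick, lying flat among the gears; its centre is 9 mm above the bench. To be left alone.
- bearing_b_c (a point): Centre of a second smooth steel ball bearing, 48 mm across, 18 mm thick, lying flat among the gears; its centre is 9 mm above the bench. To be left alone.
Mind the look-alikes: they are no part of the job. Leave any green look-alike of the part that bears gear_large_c alone.

How it is judged:
By the outcome, as a careful person would: the job done as asked, in the order asked, and still so for the second after the job is handed in, with the robot touching nothing.
It also fails if it takes over 93 s, if anything falls off the work surface, if the arm or the gripper's body presses on something with over 40 N, if the wrist force passes 120 N, or if a joint passes its speed limit or range.

## Working session

There is one attempt and no reset: what is moved stays moved. The work goes in short steps, Python scripts to look and compute and a tool call to move; the robot and the scene stay as the last step left them, time stands still between calls to the robot, and variables do not carry over. Pictures are saved under pics/ and viewed, at most 14 in all, crops included, and the job is handed in when it is done.

Besides the shell and the picture viewer there is one more tool, called after "Emit:" by a JSON object that holds its "op" and its "data". jog_arm: Moves the arm, as the interface text tells. Its arguments: {"type":"object","properties":{"increments":{"type":"array","items":{"type":"number"}}},"required":["increments"]}

```bash
mkdir -p pics
python3 - <<'E'
from cell import ctrl
import cv2
for n in("top","side"):
    cv2.imwrite(f"pics/{n}0.png",ctrl.get_image(n)[:,:,::-1]); p=ctrl.camera_params(n);print(n,p)
s=ctrl.read_state();print(s['eef_pos'],s['tool_rot'],s['clock'],s['width'])
E
```

```text
top {'fx': 375.2713002816373, 'fy': 375.2713002816373, 'cx': 252.89965462347627, 'cy': 192.77277803577755, 'extrinsics': array([[-2.88352575e-02, -9.99514844e-01,  1.17730736e-02,
         8.59980704e+00],
       [-9.96116805e-01,  2.77530754e-02, -8.35528406e-02,
         4.74926848e+02],
       [ 8.31855654e-02, -1.41366242e-02, -9.96433800e-01,
         8.80768718e+02],
       [ 0.00000000e+00,  0.00000000e+00,  0.00000000e+00,
         1.00000000e+00]])}
side {'fx': 359.28253655788797, 'fy': 359.28253655788797, 'cx': 257.3443835783822, 'cy': 196.4670476818619, 'extrinsics': array([[-9.99362060e-01, -3.24071250e-02, -1.50083679e-02,
         4.79774781e+02],
       [-1.40297844e-02,  7.42696420e-01, -6.69481286e-01,
         2.12019445e+01],
       [ 3.28426248e-02, -6.68843633e-01, -7.42677289e-01,
         1.02784616e+03],
       [ 0.00000000e+00,  0.00000000e+00,  0.00000000e+00,
         1.00000000e+00]])}
[161.13448391 629.11694013 230.46660088] [-3.13983974e+00 -2.31291914e-06  2.89078391e+00] 0.1 85.21365586970107
```

View pics/top0.png

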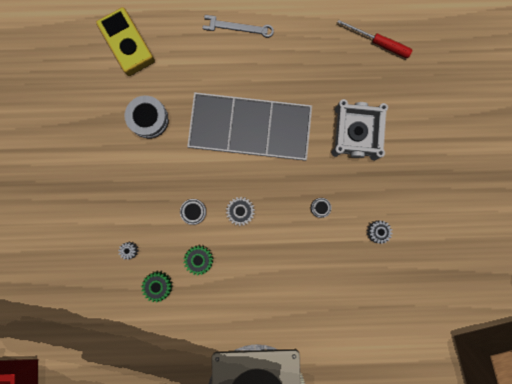

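View pics/side0.png

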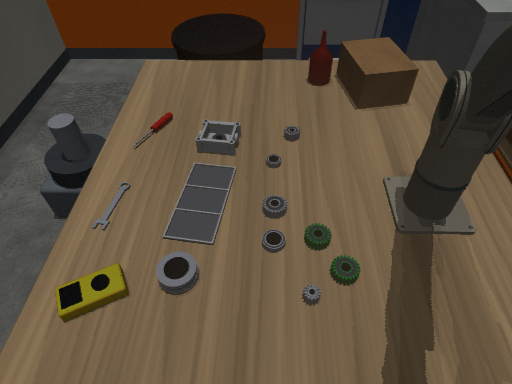

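The top view has +x up and +y left. The steel gears are: large at (240,211), medium at (380,232) and small at (128,251). Bearings are at (193,211) and (321,207), with two green look-alikes at (198,260) and (156,287). The tray is at about (250,127), and the housing is at (360,129), on the tray's -y side.

```bash
cat > h.py <<'E'
import numpy as np, cv2
from scipy.optimize import least_squares
from cell import ctrl
def proj(n,P):
    c=ctrl.camera_params(n);P=np.atleast_2d(P);q=P@c['extrinsics'][:3,:3].T+c['extrinsics'][:3,3]
    return np.c_[c['fx']*q[:,0]/q[:,2]+c['cx'],c['fy']*q[:,1]/q[:,2]+c['cy']]
def ray(n,uv,z):
    return least_squares(lambda x:proj(n,[[x[0],x[1],z]])[0]-uv,[600,0]).x
t=np.linspace(0,2*np.pi,60)
def cyl(n,x,r,z0,h):
    P=np.vstack([np.c_[x[0]+r*np.cos(t),x[1]+r*np.sin(t),0*t+z] for z in(z0,z0+h)])
    return cv2.convexHull(proj(n,P).astype(np.float32))
def cen(p):
    m=cv2.moments(p);return np.array([m['m10'],m['m01']])/m['m00']
def mask(im,uv,w,sat=60,seed=None):
    hsv=cv2.cvtColor(im,cv2.COLOR_RGB2HSV);u,v=np.round(uv).astype(int)
    m=np.zeros(im.shape[:2],np.uint8)
    s=np.s_[max(v-w,0):v+w,max(u-w,0):u+w]
    m[s]=((hsv[s][:,:,1]<sat)*255)
    return m
def hull(im,uv,w,sat=60):
    c,_=cv2.findContours(mask(im,uv,w,sat),cv2.RETR_EXTERNAL,cv2.CHAIN_APPROX_NONE)
    return cv2.convexHull(max(c,key=cv2.contourArea)).astype(np.float32)
def find(n,im,uv,r,z0=0,h=28,sat=60):
    hu=hull(im,uv,int(r*.43+7),sat);c=cen(hu)
    x=least_squares(lambda x:cen(cyl(n,x,r,z0,h))-c,ray(n,uv,z0+h/2)).x
    return x,cv2.contourArea(hu),cv2.contourArea(cyl(n,x,r,z0,h))
E
cat > a.py <<'E'
from h import *
T=cv2.imread('pics/top0.png')[:,:,::-1].copy();S=cv2.imread('pics/side0.png')[:,:,::-1].copy()
for nm,a,b,r,h in(('L',(240,211),(275,206),34,28),('M',(380,232),(292,133),27,28),('S',(128,251),(312,294),20,28),('bA',(193,211),(274,240),31,18),('bB',(321,207),(274,161),24,18)):
    print(nm,*find('top',T,a,r,h=h),*find('side',S,b,r,h=h))
V=np.vstack([mask(T,(250,127),66)])
c,_=cv2.findContours(V,cv2.RETR_EXTERNAL,cv2.CHAIN_APPROX_NONE);c=max(c,key=cv2.contourArea)
b=cv2.boxPoints(cv2.minAreaRect(c));W=np.array([ray('top',p,9) for p in b]);print(b,W,W.mean(0),np.linalg.norm(np.diff(W,axis=0),axis=1))
E
python3 a.py
```

```text
L [432.49172525  27.28998755] 620.0 647.6816043067956 [431.41154718  27.83176804] 467.5 503.13374908757396
M [ 373.35124019 -305.85413462] 440.0 487.8910739328712 [ 372.80876949 -304.03871484] 191.0 224.73546483169775
S [346.33271525 295.95504042] 248.5 290.81392898451304 [345.60433439 294.34244962] 284.0 318.69099132716656
bA [434.73523337 141.69652144] 516.5 548.4123347185086 [433.38009605 141.13613411] 415.0 456.82373225619085
bB [ 435.6630934  -168.22646735] 305.5 335.438265503617 [ 434.66263581 -167.2489492 ] 154.0 182.90709228883497
[[186.64633  147.18294 ]
 [192.81708   91.64635 ]
 [312.34146  104.926834]
 [306.17072  160.46342 ]] [[ 592.38006263  153.9291834 ]
 [ 731.61800231  136.68939875]
 [ 690.49644345 -158.82632624]
 [ 551.66964491 -137.81471607]] [641.54103832  -1.50561504] [140.30115474 298.36307801 140.40786216]
```

```bash
cat > go.py <<'E'
import sys,numpy as np
from scipy.spatial.transform import Rotation as R
from cell import ctrl
s=ctrl.read_state();r=R.from_euler('xyz',s['tool_rot'])
x,y,z=map(float,sys.argv[1:4])
g=R.from_euler('xyz',[np.pi,0,1.432])
print('t',round(s['clock'],2),'pos',s['eef_pos'].round(1) if hasattr(s['eef_pos'],'round') else s['eef_pos'],'w',round(s['width'],1),'gf',round(s['gripper_force'],1),'F',np.round(s['force'],1))
print('shift cm',(r.inv().apply(np.array([x,y,z])-s['eef_pos'])/10).round(2),'rot deg',np.degrees((r.inv()*g).as_rotvec()).round(1))
E
python3 go.py 346 295 100
```

```text
t 0.1 pos [161.1 629.1 230.5] w 85.2 gf 0.0 F [ 0.2  0.9 -0.8]
shift cm [-26.2  -27.76  13.1 ] rot deg [-0.1  0.1 83.6]
```

Emit:
{"op": "jog_arm", "data": {"increments": [8.5,-26.2,-27.8,13.1,0,0,83.6,8.5,-26.2,-27.8,13.1,0,0,83.6,8.5,-26.2,-27.8,13.1,0,0,83.6,8.5,-26.2,-27.8,13.1,0,0,83.6,8.5,-26.2,-27.8,13.1,0,0,83.6,8.5,-26.2,-27.8,13.1,0,0,83.6,8.5,-26.2,-27.8,13.1,0,0,83.6,8.5,-26.2,-27.8,13.1,0,0,83.6,8.5,-26.2,-27.8,13.1,0,0,83.6,8.5,-26.2,-27.8,13.1,0,0,83.6,8.5,-26.2,-27.8,13.1,0,0,83.6,8.5,-26.2,-27.8,13.1,0,0,83.6,8.5,-26.2,-27.8,13.1,0,0,83.6,8.5,-26.2,-27.8,13.1,0,0,83.6,8.5,-26.2,-27.8,13.1,0,0,83.6,8.5,-26.2,-27.8,13.1,0,0,83.6]}}

```text
clock: 1.7
eef_pos: [346.0, 295.5, 100.4]
tool_rot: [3.142, -0.0, 1.433]
force: [-1.4, 0.3, -0.6]
width: 85.0
gripper_force: 0.0
```

```bash
python3 go.py 346 295 3
```

```text
t 1.7 pos [346.  295.5 100.4] w 85.0 gf 0.0 F [-1.4  0.3 -0.6]
shift cm [-0.06  0.    9.74] rot deg [ 0. -0.  0.]
```

Emit:
{"op": "jog_arm", "data": {"increments": [8.5,0,0,4,0,0,0,8.5,0,0,6.5,0,0,0,8.5,0,0,8.5,0,0,0,8.5,0,0,9.7,0,0,0,8.5,0,0,9.7,0,0,0,0,0,0,9.7,0,0,0,0,0,0,9.7,0,0,0,0,0,0,9.7,0,0,0,0,0,0,9.7,0,0,0,0,0,0,9.7,0,0,0,0,0,0,9.7,0,0,0,0,0,0,9.7,0,0,0,0,0,0,9.7,0,0,0]}}

```text
clock: 3.0
eef_pos: [346.6, 295.8, 4.4]
tool_rot: [3.141, -0.002, 1.432]
force: [-0.6, 0.2, 7.6]
width: 37.9
gripper_force: 59.6
```

```bash
python3 go.py 655 95 100
```

```text
t 3.0 pos [346.6 295.8   4.4] w 37.9 gf 59.6 F [-0.6  0.2  7.6]
shift cm [-15.59  33.34  -9.55] rot deg [ 0.1 -0.1 -0. ]
```

Emit:
{"op": "jog_arm", "data": {"increments": [0,0,0,-2,0,0,0,0,0,0,-5,0,0,0,0,0,0,-9.5,0,0,0,0,0,0,-9.5,0,0,0,0,-15.6,33.3,-9.5,0,0,0,0,-15.6,33.3,-9.5,0,0,0,0,-15.6,33.3,-9.5,0,0,0,0,-15.6,33.3,-9.5,0,0,0,0,-15.6,33.3,-9.5,0,0,0,0,-15.6,33.3,-9.5,0,0,0,0,-15.6,33.3,-9.5,0,0,0,0,-15.6,33.3,-9.5,0,0,0,0,-15.6,33.3,-9.5,0,0,0,0,-15.6,33.3,-9.5,0,0,0,0,-15.6,33.3,-9.5,0,0,0,0,-15.6,33.3,-9.5,0,0,0,0,-15.6,33.3,-9.5,0,0,0,0,-15.6,33.3,-9.5,0,0,0]}}

```text
clock: 4.8
eef_pos: [653.9, 95.4, 98.5]
tool_rot: [-3.142, -0.0, 1.433]
force: [-0.2, 0.5, -2.5]
width: 38.1
gripper_force: 60.9
```

```bash
python3 go.py 655 95 8.5
python3 - <<'E'
from h import *
a=ctrl.get_image('top');b=ctrl.get_image('side')
for n,i in(('top',a),('side',b)):
    print(n,proj(n,[[655,95,100],[655,95,4]]))
cv2.imwrite('pics/1.png',np.hstack([cv2.resize(a[60:240,100:340],None,fx=1.6,fy=1.6),cv2.resize(b[100:280,100:340],None,fx=1.6,fy=1.6)])[:,:,::-1])
E
```

```text
t 4.8 pos [653.9  95.4  98.5] w 38.1 gf 60.9 F [-0.2  0.5 -2.5]
shift cm [-0.03  0.11  9.  ] rot deg [-0. -0.  0.]
top [[206.08957825 110.34388051]
 [210.44863692 122.05989464]]
side [[186.64002331 202.62376947]
 [192.2956995  225.6713045 ]]
```

View pics/1.png

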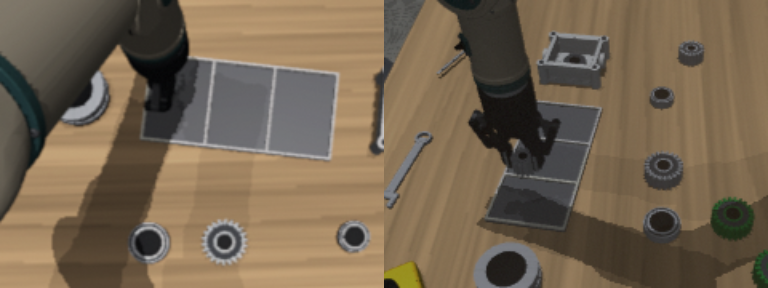

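The small gear is held over the +y bay (left panel about (160,95), right panel about (520,155)). Next I lower it slowly.

Emit:
{"op": "jog_arm", "data": {"increments": [0,0,0.1,3.5,0,0,0,0,0,0.1,6,0,0,0,0,0,0.1,7.6,0,0,0,0,0,0.1,8.3,0,0,0,0,0,0.1,8.6,0,0,0,0,0,0.1,8.8,0,0,0,0,0,0.1,8.9,0,0,0,0,0,0.1,9,0,0,0,0,0,0.1,9,0,0,0]}}

```text
clock: 5.8
eef_pos: [655.6, 94.6, 8.8]
tool_rot: [3.141, -0.0, 1.432]
force: [-0.2, 1.2, -1.1]
width: 38.4
gripper_force: 61.0
```

Emit:
{"op": "jog_arm", "data": {"increments": [0,0,0,0.05,0,0,0,0,0,0,0.1,0,0,0,0,0,0,0.1,0,0,0]}}

```text
clock: 6.1
eef_pos: [655.5, 94.6, 8.5]
tool_rot: [3.141, -0.001, 1.432]
force: [-1.1, 1.2, 5.6]
width: 38.3
gripper_force: 61.8
```

Contact. Open gently and rise.

Emit:
{"op": "jog_arm", "data": {"increments": [4.5,0,0,0,0,0,0,5.5,0,0,0,0,0,0,7,0,0,0,0,0,0,8.5,0,0,0,0,0,0,8.5,0,0,-2,0,0,0,8.5,0,0,-5,0,0,0,8.5,0,0,-9.5,0,0,0,8.5,0,0,-9.5,0,0,0]}}

```text
clock: 6.9
eef_pos: [659.6, 93.9, 108.3]
tool_rot: [3.131, -0.002, 1.432]
force: [1.0, -0.2, -0.2]
width: 85.5
gripper_force: 0.0
```

```bash
python3 go.py 432 27.5 100
```

```text
t 6.9 pos [659.6  93.9 108.3] w 85.5 gf 0.0 F [ 1.  -0.2 -0.2]
shift cm [ -9.73 -21.62   0.58] rot deg [ 0.6 -0.1 -0. ]
```

Emit:
{"op": "jog_arm", "data": {"increments": [8.5,-9.7,-21.4,0.4,0,0,0,8.5,-9.7,-21.4,0.4,0,0,0,8.5,-9.7,-21.4,0.4,0,0,0,8.5,-9.7,-21.4,0.4,0,0,0,8.5,-9.7,-21.4,0.4,0,0,0,8.5,-9.7,-21.4,0.4,0,0,0,8.5,-9.7,-21.4,0.4,0,0,0,8.5,-9.7,-21.4,0.4,0,0,0,8.5,-9.7,-21.4,0.4,0,0,0,8.5,-9.7,-21.4,0.4,0,0,0]}}

```text
clock: 7.9
eef_pos: [430.9, 28.4, 98.1]
tool_rot: [3.141, 0.0, 1.433]
force: [-0.3, -0.5, -1.4]
width: 85.2
gripper_force: 0.0
```

```bash
python3 go.py 432 27.5 0
python3 - <<'E'
from h import *
a=ctrl.get_image('top');b=ctrl.get_image('side')
print(proj('side',[[655,95,18]]),find('side',b,(192,222),20,4))
cv2.imwrite('pics/2.png',np.hstack([cv2.resize(a[60:240,100:340],None,fx=1.6,fy=1.6),cv2.resize(b[100:280,100:340],None,fx=1.6,fy=1.6)])[:,:,::-1])
E
```

```text
t 7.9 pos [430.9  28.4  98.1] w 85.2 gf 0.0 F [-0.3 -0.5 -1.4]
shift cm [-0.07  0.12  9.81] rot deg [0. 0. 0.]
[[191.52256551 222.52069402]] (array([655.50629858,  91.53146934]), 841.0, 232.5622100305045)
```

View pics/2.png

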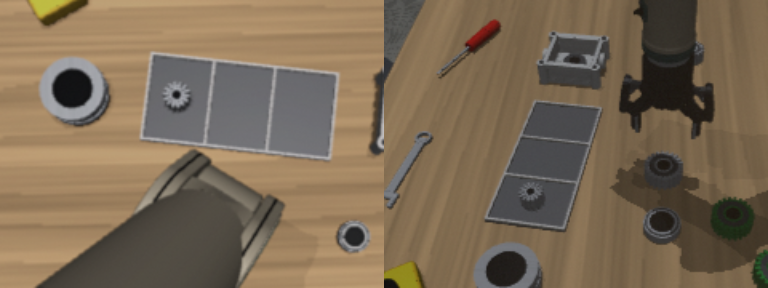

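The small gear lies in the middle of the far bay (left panel (176,95)), and the gripper is over the large gear.

Emit:
{"op": "jog_arm", "data": {"increments": [8.5,0,0.1,4,0,0,0,8.5,-0.1,0.1,6.5,0,0,0,8.5,-0.1,0.1,8.5,0,0,0,8.5,-0.1,0.1,9.6,0,0,0,8.5,-0.1,0.1,9.6,0,0,0,0,-0.1,0.1,9.6,0,0,0,0,-0.1,0.1,9.6,0,0,0,0,-0.1,0.1,9.6,0,0,0,0,-0.1,0.1,9.6,0,0,0,0,-0.1,0.1,9.6,0,0,0,0,-0.1,0.1,9.6,0,0,0]}}

```text
clock: 9.1
eef_pos: [433.0, 27.4, 6.0]
tool_rot: [-3.136, 0.0, 1.431]
force: [-2.2, 0.6, 7.5]
width: 66.1
gripper_force: 66.8
```

```bash
python3 go.py 628 -98 100
```

```text
t 9.1 pos [433.   27.4   6. ] w 66.1 gf 66.8 F [-2.2  0.6  7.5]
shift cm [-9.71 21.01 -9.51] rot deg [-0.3  0.  -0.1]
```

Emit:
{"op": "jog_arm", "data": {"increments": [0,0,0,-1.5,0,0,0,0,0,0,-4,0,0,0,0,0,0,-7,0,0,0,0,0,0,-9.8,0,0,0,0,0,0,-9.8,0,0,0,0,-2,4,-9.8,0,0,0,0,-3.5,7.5,-9.8,0,0,0,0,-5,11,-9.8,0,0,0,0,-6.5,14,-9.8,0,0,0,0,-8,17,-9.8,0,0,0,0,-9,19.5,-9.8,0,0,0,0,-9.7,21,-9.8,0,0,0,0,-9.7,21,-9.8,0,0,0,0,-9.7,21,-9.8,0,0,0]}}

```text
clock: 10.5
eef_pos: [626.9, -97.3, 100.1]
tool_rot: [-3.133, -0.0, 1.431]
force: [-0.1, 0.9, -6.1]
width: 65.9
gripper_force: 70.1
```

```bash
python3 go.py 628 -98 12
```

```text
t 10.5 pos [626.9 -97.3 100.1] w 65.9 gf 70.1 F [-0.1  0.9 -6.1]
shift cm [-0.06  0.2   8.81] rot deg [-0.5 -0.  -0. ]
```

Emit:
{"op": "jog_arm", "data": {"increments": [0,0,0.1,3.5,0,0,0,0,0,0.1,6,0,0,0,0,-0.1,0.1,7.6,0,0,0,0,-0.1,0.1,8.2,0,0,0,0,-0.1,0.1,8.5,0,0,0,0,-0.1,0.1,8.7,0,0,0,0,-0.1,0.1,8.8,0,0,0,0,-0.1,0.1,8.8,0,0,0]}}

```text
clock: 11.3
eef_pos: [629.3, -99.2, 14.8]
tool_rot: [-3.137, 0.001, 1.432]
force: [-0.6, -0.4, -4.7]
width: 65.5
gripper_force: 70.1
```

Emit:
{"op": "jog_arm", "data": {"increments": [0,0,0,0.1,0,0,0,0,0,0,0.2,0,0,0,0,0,0,0.3,0,0,0,0,0,0,0.3,0,0,0]}}

```text
clock: 11.7
eef_pos: [628.6, -99.0, 10.9]
tool_rot: [-3.136, 0.001, 1.432]
force: [-0.5, 1.3, -5.4]
width: 65.7
gripper_force: 70.1
```

Emit:
{"op": "jog_arm", "data": {"increments": [0,0,0,0.05,0,0,0,0,0,0,0.1,0,0,0,0,0,0,0.1,0,0,0]}}

```text
clock: 12.0
eef_pos: [628.7, -99.1, 10.2]
tool_rot: [-3.136, 0.001, 1.432]
force: [-0.6, -0.6, -2.8]
width: 65.9
gripper_force: 70.5
```

Nearly resting: a bit more, then release.

Emit:
{"op": "jog_arm", "data": {"increments": [0,0,0,0.05,0,0,0,0,0,0,0.05,0,0,0,7,0,0,0.05,0,0,0,7.5,0,0,0,0,0,0,8,0,0,0,0,0,0,8.5,0,0,0,0,0,0,8.5,0,0,0,0,0,0,8.5,0,0,-2,0,0,0,8.5,0,0,-5,0,0,0,8.5,0,0,-9,0,0,0,8.5,0,0,-9,0,0,0,8.5,0,0,-9,0,0,0]}}

```text
clock: 13.2
eef_pos: [629.9, -99.1, 101.0]
tool_rot: [-3.138, 0.001, 1.432]
force: [-0.1, -0.1, -0.1]
width: 85.1
gripper_force: 0.0
```

```bash
python3 go.py 373 -305 100
```

```text
t 13.2 pos [629.9 -99.1 101. ] w 85.1 gf 0.0 F [-0.1 -0.1 -0.1]
shift cm [-23.95 -22.59   0.2 ] rot deg [-0.2  0.  -0. ]
```

Emit:
{"op": "jog_arm", "data": {"increments": [8.5,-24,-22.6,0.2,0,0,0,8.5,-24,-22.6,0.2,0,0,0,8.5,-24,-22.6,0.2,0,0,0,8.5,-24,-22.6,0.2,0,0,0,8.5,-24,-22.6,0.2,0,0,0,8.5,-24,-22.6,0.2,0,0,0,8.5,-24,-22.6,0.2,0,0,0,8.5,-24,-22.6,0.2,0,0,0,8.5,-24,-22.6,0.2,0,0,0,8.5,-24,-22.6,0.2,0,0,0,8.5,-24,-22.6,0.2,0,0,0,8.5,-24,-22.6,0.2,0,0,0]}}

```text
clock: 14.4
eef_pos: [373.0, -304.5, 99.3]
tool_rot: [-3.136, 0.001, 1.434]
force: [0.2, -0.4, 0.4]
width: 84.9
gripper_force: 0.0
```

```bash
python3 go.py 373 -305 2
```

```text
t 14.4 pos [ 373.  -304.5   99.3] w 84.9 gf 0.0 F [ 0.2 -0.4  0.4]
shift cm [-0.05  0.06  9.73] rot deg [-0.3  0.   0.1]
```

Emit:
{"op": "jog_arm", "data": {"increments": [8.5,0,0,4,-0.3,0,0,8.5,0,0,6.5,-0.3,0,0,8.5,0,0,8.5,-0.3,0,0,8.5,0,0,9.6,-0.3,0,0,8.5,0,0,9.6,-0.3,0,0,0,0,0,9.6,-0.3,0,0,0,0,0,9.6,-0.3,0,0,0,0,0,9.6,-0.3,0,0,0,0,0,9.6,-0.3,0,0,0,0,0,9.6,-0.3,0,0,0,0,0,9.6,-0.3,0,0,0,0,0,9.6,-0.3,0,0]}}

```text
clock: 15.6
eef_pos: [372.6, -306.0, 5.0]
tool_rot: [3.139, 0.002, 1.432]
force: [0.2, 1.3, 6.5]
width: 52.1
gripper_force: 61.8
```

```bash
python3 go.py 641.5 -1.5 100
```

```text
t 15.6 pos [ 372.6 -306.     5. ] w 52.1 gf 61.8 F [0.2 1.3 6.5]
shift cm [33.86 22.43 -9.53] rot deg [ 0.1  0.1 -0. ]
```

Emit:
{"op": "jog_arm", "data": {"increments": [0,0,0,-1.5,0,0,0,0,0,0,-4,0,0,0,0,0,0,-7,0,0,0,0,0,0,-9.7,0,0,0,0,0,0,-9.7,0,0,0,0,3,2,-9.7,0,0,0,0,7,4.6,-9.7,0,0,0,0,11,7.3,-9.7,0,0,0,0,15,9.9,-9.7,0,0,0,0,19,12.6,-9.7,0,0,0,0,23,15.2,-9.7,0,0,0,0,27,17.9,-9.7,0,0,0,0,30.5,20.2,-9.7,0,0,0,0,33,21.8,-9.7,0,0,0,0,33.9,22.4,-9.7,0,0,0,0,33.9,22.4,-9.7,0,0,0,0,33.9,22.4,-9.7,0,0,0,0,33.9,22.4,-9.7,0,0,0]}}

```text
clock: 17.4
eef_pos: [639.1, -3.1, 100.0]
tool_rot: [-3.14, 0.002, 1.428]
force: [-0.3, -0.8, -4.0]
width: 51.8
gripper_force: 64.5
```

```bash
python3 go.py 641.5 -1.5 12
```

```text
t 17.4 pos [639.1  -3.1 100. ] w 51.8 gf 64.5 F [-0.3 -0.8 -4. ]
shift cm [0.21 0.23 8.8 ] rot deg [-0.1  0.1 -0.2]
```

Emit:
{"op": "jog_arm", "data": {"increments": [0,0.1,0.2,3.5,0,0,0,0,0.1,0.2,6,0,0,0,0,0.1,0.2,7.6,0,0,0,0,0.1,0.2,8.2,0,0,0,0,0.1,0.2,8.5,0,0,0,0,0.1,0.2,8.7,0,0,0,0,0.1,0.2,8.8,0,0,0,0,0.1,0.2,8.8,0,0,0]}}

```text
clock: 18.2
eef_pos: [643.1, -0.0, 12.8]
tool_rot: [3.141, 0.001, 1.432]
force: [-0.8, 0.6, -3.6]
width: 52.3
gripper_force: 64.6
```

Contact expected at about z = 9.

Emit:
{"op": "jog_arm", "data": {"increments": [0,-0.1,-0.1,0.15,0,0,0,0,-0.1,-0.1,0.25,0,0,0,0,-0.1,-0.1,0.3,0,0,0,0,-0.1,-0.1,0.35,0,0,0,0,-0.1,-0.1,0.35,0,0,0]}}

```text
clock: 18.7
eef_pos: [641.4, -0.9, 9.2]
tool_rot: [-3.141, 0.001, 1.432]
force: [-3.2, 1.0, 3.2]
width: 52.4
gripper_force: 65.4
```

Emit:
{"op": "jog_arm", "data": {"increments": [5.5,0,0,0,0,0,0,6,0,0,0,0,0,0,7,0,0,0,0,0,0,8,0,0,0,0,0,0,8.5,0,0,0,0,0,0,8.5,0,0,0,0,0,0,8.5,0,0,-2,0,0,0,8.5,0,0,-5,0,0,0,8.5,0,0,-9,0,0,0,8.5,-25,-25,-12,0,0,0,8.5,-25,-25,-12,0,0,0,8.5,-25,-25,-12,0,0,0,8.5,-25,-25,-12,0,0,0,8.5,-25,-25,-12,0,0,0,8.5,-25,-25,-12,0,0,0,8.5,-25,-25,-12,0,0,0,8.5,-25,-25,-12,0,0,0,8.5,-25,-25,-12,0,0,0,8.5,-25,-25,-12,0,0,0]}}

```text
clock: 20.6
eef_pos: [360.4, -213.2, 129.0]
tool_rot: [3.141, 0.001, 1.433]
force: [-0.2, -0.0, -0.3]
width: 85.1
gripper_force: 0.0
```

Run:
```python
from h import *
a=ctrl.get_image('top');b=ctrl.get_image('side')
cv2.imwrite('pics/3.png',np.hstack([cv2.resize(a[60:240,100:340],None,fx=1.6,fy=1.6,interpolation=2),cv2.resize(b[100:280,100:340],None,fx=1.6,fy=1.6,interpolation=2)])[:,:,::-1])
```

```text
(no output)
```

View pics/3.png

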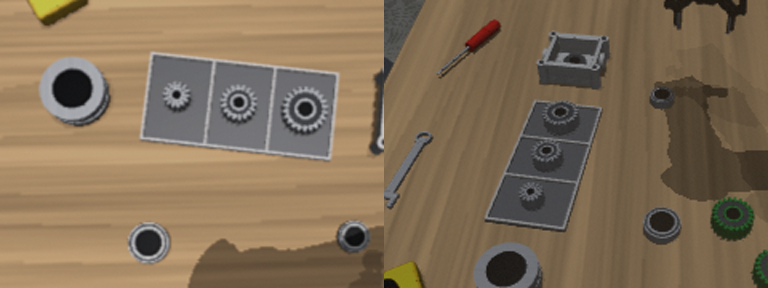

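All three gears lie flat in their bays: small at (176,95), medium at (238,102) and large at (305,109), with the large one next to the housing. The bearings and green gears have not moved.

```bash
python3 -c "from cell import ctrl;print(ctrl.finish_job())"
```

```text
the job is handed in; nothing more can be done
None
```

All three gears lie flat in the tray (large in the bay next to the housing, medium in the middle, small farthest away), no bearing or green gear was touched, and the job was handed in at about 21 s of the 93 s allowed.

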